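# Fold out the crank of a spring test stand and wind the gauge down to its stop

## Task

Check the contact leaf that is clamped in the small hand-cranked test stand. Fold the stand's crank arm out and fully down to its level working position, then wind the crank clockwise (seen from above) by its upright grip until the crosshead rests on its two stop collars, so that the gauge presses the leaf's tip its full travel. Leave it wound down with the crank folded out, and leave the other things on the cabinet where they are.

Things in the scene. Friction and masses are not known exactly. Their poses are not given: they have to be found in the camera images.
- stand: grey hand-cranked test stand, fixed: base 150 x 144 x 20 mm, two guide columns with a screw between them, a bridge (46 x 140 mm, top at 185 mm) across their tops, the crank on it. Origin: on the vertical screw axis at table height; base reaches 110 mm to the front (-x, where the round dial faces the robot), 40 mm behind. A steel leaf clamped at the +y side has its tip under the gauge's foot.
- hub (a point): point on the crank's vertical turning axis, 205 mm above the table, level with the fold pin; turns with the crank. x points level outward, the way the arm lies when folded out; z up. The fold pin is square to x, 18 mm outward of this point. The hub (25 mm across) ends 13 mm above it.
- fold_pin (a point): middle of the level pin on which the arm folds. Folded up, the arm stands about upright here and the grip lies across the hub, its end 5 to 25 mm beyond the hub's axis on the other side, 65 to 80 mm above hub. Pushing that end level along hub's x, at 55 to 80 mm above hub, swings the arm over; pushing on outward and down, or pressing the arm or grip down, brings it to its stop.
- grip_end (a point): centre of the free end of the black grip (21 mm thick, 38 mm long, spins freely, square to the 13 x 9 mm steel arm, 66 mm from the fold pin). Folded out, the grip stands upright 84 mm from the hub axis, its end 44 mm and the arm's top 6 mm above hub.
- crank_arm (a joint): fold angle of the crank arm in rad: 0 = folded out, level, on its stop (working position); 1.57 = upright, its other stop; starts between 1.3 and 1.5. A friction washer holds it where it is left (about 0.07 N m).
- crank (a joint): turning angle of the crank about the vertical axis in rad, growing clockwise seen from above; starts between -1.4 and 1.4. Turning clockwise lowers the crosshead 8 mm a turn; it comes up hard against the collars at 9.42 (1.5 turns from 0). It takes about 0.2 N m and stays where it is left.
- crosshead (a joint): how far the crosshead (aluminium bar with the round dial gauge, sliding on the two columns) has come down, in m; 0.012 = resting on the two dark stop collars on the columns. The gauge's foot meets the leaf at about 0.0044.
- leaf (a joint): bending angle of the clamped leaf in rad: 0 = unloaded, about 0.105 (tip down 4.7 mm, about 5.7 N) with the crosshead on its collars.
- v_block: bystander: steel V-block, 33 x 40 x 34 mm, beside the stand; origin under its centre
- gauge_block: bystander: steel gauge block 35 x 9 x 30 mm standing beside the stand; origin under its centre
- spare_leaf_1: bystander: loose steel leaf 14 x 74 x 3 mm lying beside the stand; origin under its centre
- spare_leaf_2: bystander: as spare_leaf_1
- hex_key_5: bystander: hex key, 33 x 82 x 5 mm, lying in front of the stand; origin under its centre
- housing_a: bystander: turned aluminium part, 46 mm across, 36 mm high, at the left side; origin under its centre
- housing_c: bystander: turned aluminium part, 46 mm across, 38 mm high, at the right side; origin under its centre
- housing_b: bystander: turned aluminium part with a flange, 46 mm across, 34 mm high, at the left side; origin under its centre
- marker: bystander: white marker with red cap, 19 x 124 x 18 mm, lying at the left front; origin under its centre
- tape_roll: bystander: roll of tape, 100 x 98 x 25 mm, at the right front; origin under its centre

How it is judged:
On the way, in this order (a step that is already met when the one before it is completed fails the run):
1. the crank arm is folded out and down to its stop (within 0.06 rad) (value of joint crank_arm below 0.06 rad), for 0.2 s.
2. the crosshead is wound down onto its stop collars (within 0.7 mm) and presses the leaf (value of joint crosshead above 0.0113 m and value of joint leaf above 0.08 rad), for 0.2 s.
At the end, for the whole second after the job is handed in: the crank arm is folded out (within 0.10 rad of its level stop), the crosshead is within 0.9 mm of its stop collars, the leaf is bent by more than 0.08 rad under the gauge's foot, and the crank is at rest (value of joint crank_arm below 0.1 rad and value of joint crosshead above 0.0111 m and value of joint leaf above 0.08 rad and velocity of joint crank between -0.05 and 0.05 rad/s); the robot touches nothing.
It fails at once if a bystander is moved by more than 20 mm (distance of any of v_block, gauge_block, spare_leaf_1, spare_leaf_2, hex_key_5, housing_a, housing_c, housing_b, marker, tape_roll from where it was at the start of the episode above 0.02 m).
It also fails if it takes over 64 s, if anything falls off the work surface, if the arm or the gripper's body presses on something with over 40 N, if the wrist force passes 120 N, or if a joint passes its speed limit or range.

## Robot

A 6-joint arm with a two-finger parallel gripper is mounted at the origin on a cart in front of the work surface, level with it; the furniture and walls round the work are solid. World frame = base frame: x ahead of the robot, y to its left, z up, the work surface at z = 0. Lengths are in m, angles in rad, forces in N, time in s.
With the tool pointing down it reaches from about 0.3 to 0.75 m from the base axis. Payload 8.5 kg.
Tool frame: the origin (TCP) lies midway between the tips of the shut fingers; the grasp point (between the pads) lies manip.grip_point_offset behind it (manip.grip_point_offset is the distance from the TCP to the grasp point, in m); z points along the fingers, y is the line along which they close (so a half turn about z gives the same grasp; the last joint's range is limited). The gripper opens to 88 mm and grips with 3 to 60 N. Pads are 18 mm wide; open, the fingers measure 123 mm over their backs; the gripper's body (75 mm by 187 mm) begins 45 mm behind the grasp point.
Start: joints at [-1.453, 0.381, 1.297, -0, 1.464, -0.215], TCP at [0.18, -0.52, 0.239] pointing down, gripper open.
Joint ranges: [-3.11, 3.11], [-0.89, 2.33], [0.22, 2.48], [-1.42, 4.56], [0.17, 2.85], [-2.88, 2.88]. Speed limits (rad/s): [2.39, 2.39, 3.14, 3.14, 3.14, 3.14].

## Interface

Orientations are given as a unit quaternion [w, x, y, z].
In Python, from rig import observe, eyes, ticket, manip gives the robot as it stands.
- The arm moves only by the shell command python3 -m handwheel 'ROWS' [OPENING]. ROWS is JSON, a list of rows, each a list of 2 entries, a list of its own where there are three numbers: the shift along the tool's x, y, z in units of 30 mm (1.0 is 30 mm), then the turn about the tool's z in units of 5 degrees (1.0 is 5 degrees). A call has 1 to 8 rows; each row is the pose to reach, as a shift and turn from the pose commanded when the call began, along the tool's axes at that moment; what a row does not reach only later rows make up. A row lasts 1/12 s, in which the tool goes at most 41.7 mm and 7.16 degrees, less where a joint would pass 70% of its speed; a pose out of reach is approached as far as the arm can. A call with a gripper value outside its range is refused whole. OPENING is the closure, from -1 (fully open) to 1 (shut), set as the call begins (- or left out, the last holds). The fingers move at their own pace and stop on an object; the grip force is fixed at half the most. Time passes only in rows, so rows that repeat a pose let the fingers close. It gives the time, the measured TCP pose, the force, the opening and the grip force at its end, in the units of the state.
- observe(): the state, without advancing time (a new reading comes with each control period).
- eyes.snapshot(name): name is "side" or "top"; returns a dict with "image" (384x512x3 uint8, red, green, blue), "z_map" (384x512 float32, m along the optical axis (not along the pixel's ray), 0 where there is no reading), "vertical_fov" (degrees; the focal length in pixels is half the picture's height over the tangent of half this angle, whatever the lens; pixels are square), "cx", "cy" (the principal point, pixels), "R" (3x3) and "t" (3): a world point X has camera coordinates R X + t. Camera axes: x right, y down, z forward; pixel columns grow to the right and rows downward; lengths in m; the calibration is good to about 2 mm. A picture is of the moment at which its call begins.
- ticket.finish_job(): hands the job in; it is judged then, once.
Trained networks look in a picture, given as the dict that the camera call returned (one of the last four; its "shot" number tells which), for a name from the list of things; names that differ only in an ending like _2 or _b are one class to them, and where a whole thing is asked for, a point or a joint stands for the part that bears it (a point fixed in the world has none). Each returns a list of dicts, best first, with "conf" (0 to 1); they miss things now and then, are a little off and sometimes report something else, mostly with a low value. They report only what shows in the picture. A call takes as long as a camera call.
- eyes.spot_in(picture, label): "pixel" ([column, row] in pixels, amid what is visible of it).
The state is a dict: "clock": time; "joint_positions": joint angles; "joint_vel": joint speeds; "joint_torque": joint torques, N m; "tool_pos": TCP position; "eef_rot": TCP orientation; "wrist_force": force on the tool from outside, world axes, zero at the start; "ft_torque": the same for the moment, N m; "grip_width": finger opening in m; "grasp_force": force on a finger pad.
Only numpy, scipy, OpenCV 4.12 (cv2) and the standard library are available. Lean on these libraries where they do the work, as an engineer would, in place of code of your own. Each camera call takes 0.05 s, during which the arm holds its last target. There are 200 camera calls.

## Working session

There is one attempt and no reset: what is moved stays moved. The work goes in short steps, Python scripts to look and compute and a shell command to move; the robot and the scene stay as the last step left them, time stands still between calls to the robot, and variables do not carry over. Pictures are saved under pics/ and viewed, at most 10 in all, crops included, and the job is handed in when it is done.

```bash
mkdir -p pics; cat > h.py <<'E'
import numpy as np,cv2
from rig import observe,eyes,ticket,manip
def ray(p,u,v):
    f=192/np.tan(np.radians(p["vertical_fov"])/2)
    return np.array([(u-p["cx"])/f,(v-p["cy"])/f,1.])
def world(p,u,v,d=None):
    u0,v0=int(round(u)),int(round(v))
    if d is None:
        w=p["z_map"][max(v0-1,0):v0+2,max(u0-1,0):u0+2];w=w[w>0];d=np.median(w) if w.size else np.nan
    return np.array(p["R"]).T@(ray(p,u,v)*d-np.array(p["t"]))
def cloud(p):
    f=192/np.tan(np.radians(p["vertical_fov"])/2)
    v,u=np.mgrid[:384,:512];z=p["z_map"]
    P=np.stack([(u-p["cx"])/f*z,(v-p["cy"])/f*z,z],-1)-np.array(p["t"])
    W=P@np.array(p["R"]);W[z<=0]=np.nan
    return W
def save(p,n,crop=None,s=1):
    im=p["image"][:,:,::-1]
    if crop: a,b,c,d=crop;im=im[b:d,a:c]
    cv2.imwrite("pics/"+n,cv2.resize(im,None,fx=s,fy=s,interpolation=cv2.INTER_CUBIC))
E
python3 - <<'E'
from h import *
np.set_printoptions(precision=4,suppress=True)
o=observe();print(o["tool_pos"],o["eef_rot"],manip.grip_point_offset,o["clock"])
ps={}
for n in("top","side"):
    p=eyes.snapshot(n);ps[n]=p
    print(n,"cam",-np.array(p["R"]).T@np.array(p["t"]),p["vertical_fov"])
    for l in("stand","hub","fold_pin","grip_end","crank_arm","housing_a","v_block","tape_roll"):
        for r in eyes.spot_in(p,l)[:3]: print(l,r["conf"],r["pixel"],world(p,*r["pixel"]))
cv2.imwrite("pics/a.png",cv2.resize(np.vstack([ps[n]["image"] for n in ps])[:,:,::-1],(400*1,600)))
save(ps["top"],"top.png",None,1.5);save(ps["side"],"side.png",None,1.5)
E
```

```text
[ 0.1796 -0.5195  0.2381] [-0.0008  0.9862  0.1656  0.    ] 0.0187 0.0
top cam [ 0.4631 -0.0023  1.2522] 52.72398079661407
stand 0.93 [238.4, 193.7] [0.5484 0.045  0.1413]
hub 0.78 [234.8, 176.2] [0.5817 0.0482 0.2828]
fold_pin 0.75 [236.2, 176.9] [0.58   0.0447 0.2825]
grip_end 0.48 [233.9, 176.2] [0.5817 0.0505 0.2827]
grip_end 0.18 [235.5, 179.3] [0.5739 0.0464 0.2827]
crank_arm 0.41 [233.8, 172.9] [0.5906 0.051  0.2788]
housing_a 0.78 [365.6, 199.7] [ 0.5382 -0.353   0.0289]
housing_a 0.75 [138.7, 212.5] [0.4973 0.3619 0.0351]
housing_a 0.72 [143.7, 190.9] [0.5679 0.3569 0.0032]
v_block 0.57 [238.5, 179.1] [0.5744 0.0389 0.2828]
v_block 0.55 [280.2, 176.9] [ 0.6116 -0.0833  0.0211]
tape_roll 0.92 [367.4, 231.6] [ 0.437  -0.3651 -0.0006]
side cam [ 0.5009 -0.8561  0.6648] 57.053860098180415
stand 0.93 [266.0, 204.6] [0.5595 0.0824 0.0193]
hub 0.69 [280.3, 152.9] [0.5923 0.0501 0.2203]
fold_pin 0.58 [276.6, 152.4] [0.5821 0.0546 0.2196]
grip_end 0.44 [277.9, 134.3] [0.5817 0.041  0.2811]
crank_arm 0.44 [278.0, 139.7] [0.5846 0.0608 0.2563]
crank_arm 0.43 [262.3, 321.4] [ 0.5331 -0.3735  0.0352]
housing_a 0.95 [262.6, 318.6] [ 0.5343 -0.3607  0.0277]
housing_a 0.53 [244.2, 162.9] [0.4858 0.3501 0.0291]
housing_a 0.41 [263.2, 168.6] [0.5588 0.3327 0.0144]
v_block 0.62 [283.4, 238.3] [ 0.6   -0.1    0.032]
v_block 0.18 [280.0, 149.3] [0.5909 0.0509 0.2312]
tape_roll 0.59 [209.3, 304.2] [ 0.4128 -0.2983 -0.0012]
```

```bash
python3 - <<'E'
from h import *
np.set_printoptions(precision=4,suppress=True)
a=eyes.snapshot("top");b=eyes.snapshot("side")
f=lambda p,c:cv2.resize(p["image"][c[1]:c[3],c[0]:c[2],::-1],(600,600)) 
cv2.imwrite("pics/b.png",cv2.resize(np.hstack([f(a,(190,130,290,230)),f(b,(225,100,325,200))]),(800,400),interpolation=cv2.INTER_AREA))
for n,p in(("t",a),("s",b)):
    W=cloud(p).reshape(-1,3);C=p["image"].reshape(-1,3).astype(int)
    k=(W[:,2]>.15)&(abs(W[:,0]-.58)<.12)&(abs(W[:,1]-.05)<.12)
    for lo,hi in((.175,.195),(.195,.222),(.222,.25),(.25,.265),(.265,.30)):
        m=k&(W[:,2]>lo)&(W[:,2]<hi)
        if m.sum(): print(n,lo,m.sum(),W[m].min(0),W[m].max(0),np.median(W[m],0))
    if n=="t":
        m=k&(W[:,2]>.222)
        for w,c in zip(W[m],C[m]):print(w,c)
E
```

```text
t 0.175 669 [ 0.5499 -0.0277  0.1757] [0.6033 0.1113 0.1949] [0.5747 0.0277 0.1836]
t 0.195 72 [0.5621 0.0246 0.1956] [0.5997 0.0651 0.2173] [0.571  0.0435 0.2043]
t 0.265 147 [0.5648 0.0276 0.2678] [0.6071 0.0713 0.287 ] [0.5846 0.0479 0.279 ]
[0.6064 0.061  0.2737] [98 98 96]
[0.6071 0.0587 0.269 ] [99 99 97]
[0.6032 0.0658 0.2779] [97 97 95]
[0.6032 0.0632 0.2781] [95 96 95]
[0.6037 0.0609 0.2742] [93 94 93]
[0.6041 0.0586 0.2715] [93 94 93]
[0.6041 0.056  0.2718] [96 95 93]
[0.6006 0.0657 0.2785] [92 93 91]
[0.6006 0.0632 0.2781] [92 93 92]
[0.6005 0.0606 0.2788] [91 93 92]
[0.6006 0.0581 0.2785] [89 90 89]
[0.6011 0.0558 0.2745] [86 86 85]
[0.6014 0.0534 0.2725] [90 89 87]
[0.5983 0.0684 0.2768] [85 85 84]
[0.598  0.0657 0.2789] [85 86 85]
[0.598  0.0632 0.2783] [88 90 88]
[0.598  0.0606 0.2788] [87 88 87]
[0.5982 0.0582 0.2774] [80 82 81]
[0.598  0.0556 0.2785] [71 71 70]
[0.5989 0.0534 0.2725] [73 72 70]
[0.5961 0.0711 0.2739] [82 81 80]
[0.5957 0.0683 0.2772] [76 77 76]
[0.5952 0.0656 0.2801] [79 80 79]
[0.5952 0.063  0.2805] [82 83 82]
[0.5957 0.0607 0.2771] [77 78 77]
[0.59
[... 3843 characters left out ...]
5 0.0403 0.279 ] [36 36 36]
[0.5674 0.0377 0.2796] [36 35 36]
[0.567 0.035 0.283] [38 37 37]
[0.5668 0.0325 0.2849] [42 42 43]
[0.5677 0.0302 0.2769] [47 46 47]
[0.5649 0.0402 0.279 ] [41 40 41]
[0.5648 0.0377 0.28  ] [41 41 41]
[0.565  0.0352 0.2782] [42 42 43]
[0.5653 0.0328 0.2752] [44 44 44]
s 0.175 291 [ 0.547  -0.0323  0.175 ] [0.5971 0.1043 0.1947] [0.5694 0.0037 0.184 ]
s 0.195 131 [0.56   0.0195 0.1953] [0.598  0.059  0.2212] [0.5794 0.0356 0.2083]
s 0.222 49 [0.5829 0.047  0.2222] [0.597  0.0621 0.2499] [0.5902 0.0531 0.2358]
s 0.25 21 [0.5871 0.0464 0.2505] [0.6005 0.0585 0.265 ] [0.5929 0.0548 0.2572]
s 0.265 95 [0.5624 0.0245 0.2655] [0.6036 0.064  0.2847] [0.5817 0.037  0.2773]
```

View pics/b.png

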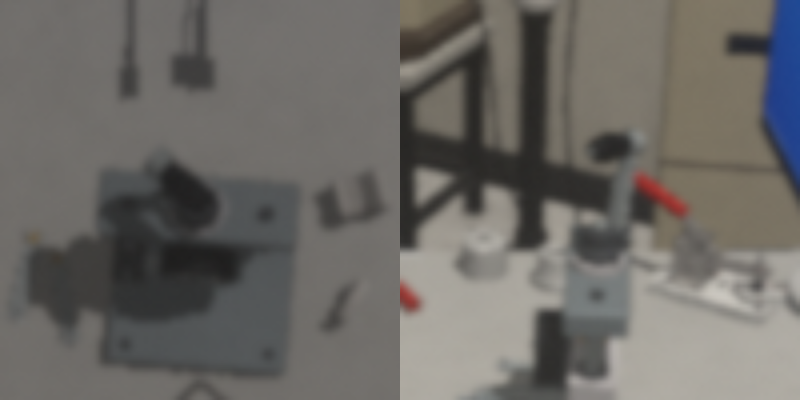

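View pics/top.png

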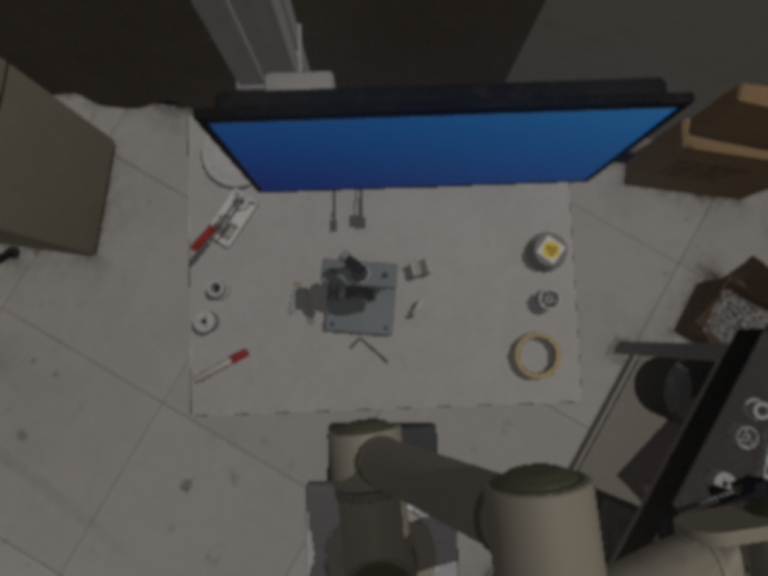

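The top crop shows the crank folded up: the arm is near (0.60, 0.06) and the black grip lies across the hub, with its free end toward the robot's right. So it folds outward, ahead and to the left. A tall monitor stands behind the stand. I'll fit the axis and direction and check the monitor clearance.

```bash
python3 - <<'E'
from h import *
np.set_printoptions(precision=4,suppress=True)
p=eyes.snapshot("top");W=cloud(p).reshape(-1,3);C=p["image"].reshape(-1,3).mean(1)
k=(abs(W[:,0]-.58)<.1)&(abs(W[:,1]-.04)<.12)
m=k&(W[:,2]>.178)&(W[:,2]<.19)
print("bridge",cv2.minAreaRect(W[m][:,:2].astype(np.float32)*1000))
m=k&(W[:,2]>.272)&(C<60)
print("grip",cv2.minAreaRect(W[m][:,:2].astype(np.float32)*1000))
m=k&(W[:,2]>.008)&(W[:,2]<.03)
print("base",cv2.minAreaRect(W[m][:,:2].astype(np.float32)*1000))
m=k&(W[:,2]>.21)&(W[:,2]<.2225);print("hubtop",m.sum(),W[m].mean(0),W[m].min(0),W[m].max(0))
s=eyes.snapshot("side");V=cloud(s).reshape(-1,3)
for X in(W,V):
    m=(X[:,0]>.66)&(X[:,0]<1.1)&(abs(X[:,1])<.4)&(X[:,2]>.1)
    if m.sum():print("monitor",m.sum(),X[m].min(0),X[m].max(0),np.percentile(X[m],1,axis=0))
m=(abs(V[:,0]-.59)<.04)&(abs(V[:,1]-.05)<.04)&(V[:,2]>.222)&(V[:,2]<.262)
print("arm",np.median(V[m],0))
E
```

```text
bridge ((577.3099975585938, 40.89253234863281), (139.6189727783203, 46.08167266845703), 85.52702331542969)
grip ((579.4556274414062, 45.53630828857422), (39.375274658203125, 19.291263580322266), 55.53105926513672)
base ((528.2119140625, 21.725738525390625), (117.53462982177734, 249.86801147460938), 17.56885528564453)
hubtop 25 [0.5739 0.0467 0.2128] [0.566  0.0296 0.2102] [0.5883 0.0649 0.2174]
monitor 24262 [ 0.7172 -0.3746  0.1004] [1.1    0.2231 0.628 ] [ 0.7184 -0.3642  0.1264]
monitor 24864 [ 0.7149 -0.379   0.1   ] [1.1    0.2223 0.606 ] [ 0.7163 -0.377   0.1128]
arm [0.5906 0.0545 0.2409]
```

```bash
python3 -m handwheel '[[[0,0,-1],-1],[[0,0,-2],-2],[[0,0,-3],-3],[[0,0,-4],-4.4],[[0,0,-4],-4.4]]' 1; python3 -c "
from h import *;o=observe();print(o['tool_pos'],o['eef_rot'],o['joint_positions'])"
```

```text
clock: 1.52
tool_pos: [0.1798, -0.5207, 0.3646]
eef_rot: [0.005, 0.935, 0.354, -0.001]
wrist_force: [0.5, -0.1, 0.7]
grip_width: 0.0571
grasp_force: 0.0
[ 0.17984383 -0.52069409  0.36457925] [ 0.00490077  0.93538362  0.35359863 -0.00121712] [-1.45318122e+00  3.23815785e-01  1.02885268e+00  3.89769895e-06
  1.77882486e+00 -6.05224681e-01]
```

```bash
python3 -m handwheel '[[[1.2,-0.3,0],0],[[2.5,-0.62,0],0],[[3.8,-0.95,0],0],[[5.1,-1.27,0],0],[[6.4,-1.6,0],0],[[7.7,-1.92,0],0],[[9,-2.25,0],0],[[10.3,-2.57,0],0]]' 1;python3 -m handwheel '[[[1.3,-0.32,0],0],[[2.6,-0.65,0],0],[[3.9,-0.97,0],0],[[5.2,-1.3,0],0],[[6.5,-1.62,0],0],[[7.8,-1.95,0],0],[[9,-2.25,0],0],[[10,-2.5,0],0]]' 1
python3 - <<'E'
from h import *
np.set_printoptions(precision=4,suppress=True)
s=eyes.snapshot("side");V=cloud(s).reshape(-1,3)
p=eyes.snapshot("top");W=cloud(p).reshape(-1,3)
X=np.vstack([V,W]);k=(X[:,0]>.68)&(X[:,0]<1)
for z in np.arange(.05,.6,.05):
    print(round(z,2),[round(float(np.percentile(X[m][:,0],2)),3) if (m:=k&(abs(X[:,2]-z)<.025)&(abs(X[:,1]-y)<.05)).sum()>5 else None for y in(-.2,-.1,0,.1,.2)])
o=observe();print(o["tool_pos"],o["eef_rot"])
E
```

```text
clock: 2.18
tool_pos: [0.3625, -0.2568, 0.3584]
eef_rot: [-0.0, 0.937, 0.35, -0.0]
wrist_force: [0.7, -0.5, -0.7]
grip_width: 0.0037
grasp_force: 0.0
clock: 2.85
tool_pos: [0.5398, -0.0025, 0.3581]
eef_rot: [-0.0, 0.936, 0.351, -0.0]
wrist_force: [-1.0, -1.5, 0.1]
grip_width: 0.0004
grasp_force: 0.0
0.05 [0.92, 0.936, None, None, None]
0.1 [None, None, None, None, None]
0.15 [None, None, None, None, None]
0.2 [0.729, 0.725, 0.722, 0.719, 0.716]
0.25 [0.728, 0.725, 0.721, 0.718, 0.715]
0.3 [0.728, 0.725, 0.721, 0.718, 0.715]
0.35 [0.729, 0.725, 0.721, 0.718, 0.715]
0.4 [0.729, 0.725, 0.722, 0.718, 0.716]
0.45 [0.729, 0.725, 0.722, 0.718, 0.716]
0.5 [0.729, 0.725, 0.722, 0.718, 0.716]
0.55 [0.729, 0.726, 0.722, 0.719, 0.716]
[ 0.5403 -0.0018  0.3574] [-0.0008  0.9358  0.3525 -0.0005]
```

```bash
python3 -m handwheel '[[[0.3,-0.2,0.8],0],[[0.4,-0.2,1.8],0],[[0.4,-0.2,2.7],0],[[0.4,-0.2,3.15],0],[[0.4,-0.2,3.15],0]]' 1
python3 - <<'E'
from h import *
a=eyes.snapshot("top");b=eyes.snapshot("side")
f=lambda p,c:cv2.resize(p["image"][c[1]:c[3],c[0]:c[2],::-1],(400,400),interpolation=cv2.INTER_CUBIC) 
cv2.imwrite("pics/c.png",np.hstack([f(a,(160,100,320,260)),f(b,(205,60,325,180))]))
E
```

```text
clock: 3.37
tool_pos: [0.5425, 0.007, 0.2609]
eef_rot: [-0.002, 0.937, 0.35, -0.003]
wrist_force: [-0.9, 0.2, 0.6]
grip_width: 0.0003
grasp_force: 0.0
```

View pics/c.png

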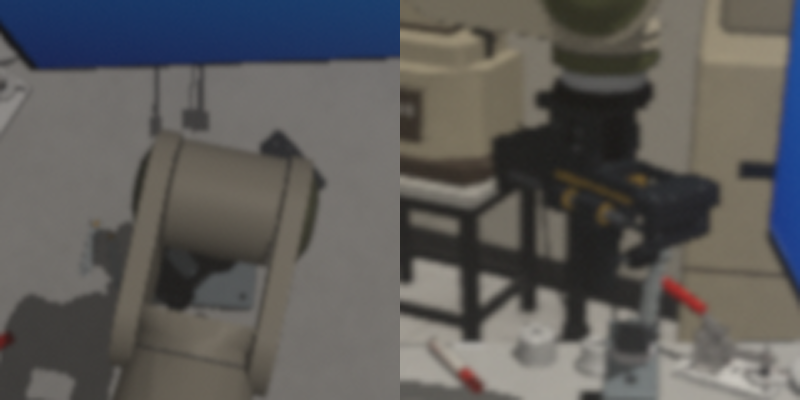

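```bash
python3 - <<'E'
from h import *
np.set_printoptions(precision=4,suppress=True)
o=observe();print(o["tool_pos"])
for n in("top","side"):
    X=cloud(eyes.snapshot(n)).reshape(-1,3)
    for z in np.arange(.25,.7,.03):
        m=(abs(X[:,2]-z)<.015)&(X[:,0]<.70)&(X[:,0]>.45)&(abs(X[:,1])<.2)
        if m.sum()>5: print(n,round(z,2),m.sum(),np.sort(X[m][:,0])[-4:],np.percentile(X[m][:,1],[1,99]))
E
```

```text
[0.5439 0.0068 0.2646]
top 0.34 32 [0.5059 0.5388 0.551  0.5759] [-0.0691  0.0442]
top 0.37 458 [0.6268 0.6271 0.6272 0.6272] [-0.0805  0.0702]
top 0.43 46 [0.5071 0.5092 0.5092 0.5092] [0.0048 0.0287]
top 0.49 54 [0.5464 0.5525 0.5564 0.5626] [-0.0394  0.0667]
top 0.52 400 [0.5972 0.5975 0.5979 0.5984] [-0.0624  0.0759]
top 0.55 3536 [0.5939 0.5941 0.5943 0.5944] [-0.0563  0.0809]
side 0.25 47 [0.5981 0.5984 0.5987 0.6006] [-0.0012  0.0591]
side 0.28 203 [0.603  0.6031 0.6033 0.6034] [-0.0111  0.0565]
side 0.31 127 [0.5593 0.5596 0.5596 0.5598] [-0.0201  0.0133]
side 0.34 632 [0.6228 0.6237 0.6237 0.626 ] [-0.0804  0.0751]
side 0.37 862 [0.6252 0.6253 0.626  0.6261] [-0.0836  0.0727]
side 0.4 279 [0.5693 0.5694 0.5709 0.5737] [-0.0254  0.0218]
side 0.43 356 [0.5762 0.5764 0.5765 0.5771] [-0.0331  0.0175]
side 0.46 388 [0.5801 0.5802 0.5805 0.581 ] [-0.0547  0.0106]
side 0.49 735 [0.5923 0.5924 0.5926 0.5956] [-0.0648  0.0403]
side 0.52 944 [0.5971 0.5971 0.5971 0.5977] [-0.0662  0.0438]
side 0.55 1168 [0.5888 0.5901 0.5907 0.5908] [-0.0616  0.0696]
```

```bash
python3 -m handwheel '[[[0.4,0,0],0],[[0.7,0,0],0],[[1,0,0],0],[[1.3,0,0],0],[[1.6,0,0],0],[[1.9,0,0],0],[[2.2,0,0],0],[[2.5,0,0],0]]' 1
python3 - <<'E'
from h import *
np.set_printoptions(precision=4,suppress=True)
b=eyes.snapshot("side");save(b,"d.png",(225,80,325,180),5)
o=observe();print(o["tool_pos"],o["wrist_force"])
for l in("grip_end","fold_pin","hub","crank_arm"):
    for r in eyes.spot_in(b,l)[:2]: print(l,r["conf"],r["pixel"],world(b,*r["pixel"]))
E
```

```text
clock: 4.23
tool_pos: [0.6012, 0.0573, 0.264]
eef_rot: [-0.0, 0.936, 0.351, -0.0]
wrist_force: [-0.7, -0.8, -0.4]
grip_width: 0.0003
grasp_force: 0.3
[0.602  0.0581 0.2638] [-1.656   0.6404 -1.0406]
fold_pin 0.79 [278.6, 155.3] [0.5881 0.053  0.2112]
hub 0.76 [280.5, 158.3] [0.5929 0.0408 0.2078]
```

View pics/d.png

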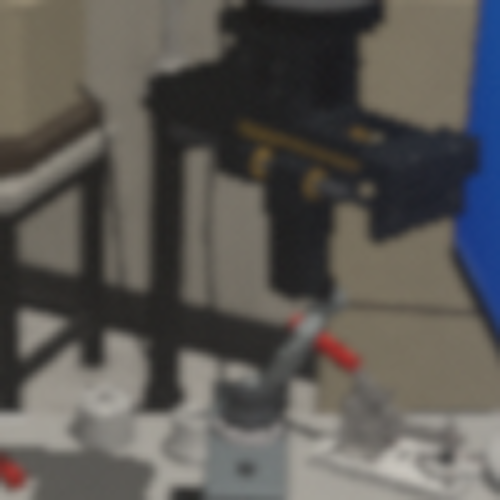

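```bash
python3 -m handwheel '[[[0,0,0],1.4],[[0,0,0],2.8],[[0,0,0],4.2],[[0,0,0],5.6],[[0,0,0],7],[[0,0,0],8.25],[[0,0,0],8.25]]' 1
python3 -m handwheel '[[[0.2,-0.2,0],0],[[0.4,-0.4,0],0],[[0.6,-0.55,0],0],[[0.75,-0.7,0],0],[[0.75,-0.7,0],0]]' 1
python3 - <<'E'
from h import *
np.set_printoptions(precision=4,suppress=True)
b=eyes.snapshot("side");save(b,"e.png",(225,80,325,180),5)
o=observe();print(o["tool_pos"],o["wrist_force"])
V=cloud(b).reshape(-1,3);m=(abs(V[:,0]-.64)<.06)&(abs(V[:,1]-.09)<.05)&(V[:,2]>.2)&(V[:,2]<.262)
for w in V[m][::6]:print(w)
E
```

```text
clock: 5.07
tool_pos: [0.6003, 0.0563, 0.2645]
eef_rot: [0.0, 1.0, -0.004, 0.0]
wrist_force: [-0.7, 0.7, 0.4]
grip_width: 0.0003
grasp_force: 0.0
clock: 5.48
tool_pos: [0.624, 0.0786, 0.2638]
eef_rot: [-0.0, 1.0, -0.001, -0.0]
wrist_force: [-0.2, -0.1, 0.3]
grip_width: 0.0004
grasp_force: 0.0
[0.6235 0.0782 0.2638] [-0.366  -1.6137  0.0652]
[0.6155 0.0867 0.2535]
[0.6329 0.0871 0.2535]
[0.6299 0.0849 0.2513]
[0.6276 0.0872 0.2471]
[0.625  0.0879 0.2436]
[0.6249 0.0854 0.2416]
[0.6255 0.0881 0.2372]
[0.6258 0.0893 0.2335]
[0.6262 0.0906 0.2297]
[0.6239 0.0937 0.225 ]
[0.6181 0.0923 0.2224]
[0.6353 0.089  0.2241]
[0.6263 0.0856 0.2224]
[0.6146 0.0843 0.2196]
[0.6331 0.0907 0.2168]
[0.6171 0.0792 0.2189]
[0.6083 0.0775 0.2164]
[0.5994 0.075  0.2143]
[0.6174 0.0784 0.2128]
[0.6102 0.0657 0.2157]
[0.6045 0.0647 0.2129]
[0.5957 0.0614 0.2113]
[0.5838 0.0564 0.2104]
[0.6014 0.0595 0.209 ]
[0.5947 0.049  0.211 ]
[0.5979 0.0505 0.2071]
[0.592  0.0433 0.2011]
```

View pics/e.png

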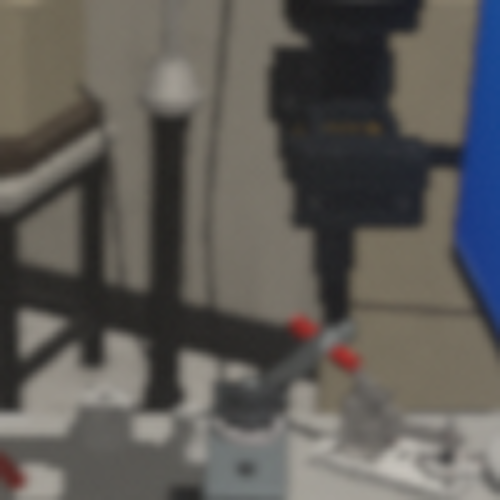

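The arm now sits at about 0.3 rad. I'll go above the grip end and press it down.

```bash
python3 -m handwheel '[[[0,0,-0.6],0],[[0,0,-1],0],[[0.25,-0.3,-1],0],[[0.45,-0.55,-1],0],[[0.45,-0.55,-0.5],0],[[0.45,-0.55,0],0],[[0.45,-0.55,0.3],0],[[0.45,-0.55,0.3],0]]' 1
python3 -m handwheel '[[[0,0,0.1],0],[[0,0,0.2],0],[[0,0,0.25],0],[[0,0,0.25],0]]' 1
python3 - <<'E'
from h import *
np.set_printoptions(precision=4,suppress=True)
b=eyes.snapshot("side")
o=observe();print(o["tool_pos"],o["wrist_force"])
V=cloud(b).reshape(-1,3);m=(abs(V[:,0]-.63)<.05)&(abs(V[:,1]-.09)<.05)&(V[:,2]>.2)&(V[:,2]<.262)
for w in V[m][::5]:print(w)
for l in("grip_end","fold_pin","crank_arm"):
    for r in eyes.spot_in(b,l)[:2]: print(l,r["conf"],r["pixel"],world(b,*r["pixel"]))
E
```

```text
clock: 6.2
tool_pos: [0.636, 0.0942, 0.2527]
eef_rot: [-0.0, 1.0, -0.001, -0.002]
wrist_force: [0.2, 0.0, -1.0]
grip_width: 0.0007
grasp_force: 0.0
clock: 6.53
tool_pos: [0.637, 0.0941, 0.2486]
eef_rot: [-0.0, 1.0, -0.002, 0.001]
wrist_force: [0.2, 0.8, 2.5]
grip_width: 0.0005
grasp_force: 1.3
[0.6369 0.094  0.2486] [0.6812 1.2973 2.8847]
[0.6254 0.103  0.259 ]
[0.6288 0.0797 0.2598]
[0.6435 0.0822 0.2589]
[0.6347 0.0795 0.2568]
[0.6238 0.0823 0.2524]
[0.6404 0.0774 0.2547]
[0.6301 0.0842 0.2485]
[0.6445 0.084  0.2487]
[0.6344 0.0927 0.2416]
[0.6284 0.0902 0.2395]
[0.6238 0.0977 0.2329]
[0.6381 0.0946 0.2344]
[0.6318 0.0902 0.2331]
[0.6266 0.0934 0.2284]
[0.6244 0.0977 0.2232]
[0.6388 0.0947 0.2247]
[0.6397 0.0991 0.2194]
[0.6359 0.0914 0.2198]
[0.6333 0.0925 0.216 ]
[0.6307 0.093  0.2124]
[0.6221 0.094  0.2086]
[0.6373 0.0959 0.2078]
[0.6214 0.0866 0.2089]
[0.637  0.0922 0.2063]
[0.6148 0.0798 0.2089]
[0.6308 0.0886 0.2047]
[0.6057 0.075  0.2079]
[0.6211 0.081  0.2051]
[0.5814 0.0635 0.2101]
[0.6019 0.0659 0.2091]
[0.618  0.0781 0.2032]
[0.5898 0.0591 0.2091]
[0.6045 0.0615 0.2081]
[0.5864 0.0518 0.2095]
[0.6016 0.0596 0.2058]
[0.5913 0.0418 0.2115]
[0.5915 0.0418 0.2083]
[0.5973 0.0416 0.2052]
grip_end 0.61 [292.4, 142.1] [0.6301 0.0924 0.235 ]
fold_pin 0.81 [276.4, 154.9] [0.5821 0.057  0.2104]
```

```bash
python3 -m handwheel '[[[0,0,0.1],0],[[0,0,0.2],0],[[0,0,0.2],0],[[0,0,0.2],0]]' 1
python3 -m handwheel '[[[0,0,-0.6],0],[[0,0,-1.5],0],[[0,0,-2.5],0],[[-1,0,-3],0],[[-2,0,-3],0],[[-3,0,-3],0],[[-4,0,-3],0],[[-4,0,-3],0]]' -0.2
python3 - <<'E'
from h import *
np.set_printoptions(precision=4,suppress=True)
b=eyes.snapshot("side");t=eyes.snapshot("top")
f=lambda p,c:cv2.resize(p["image"][c[1]:c[3],c[0]:c[2],::-1],(400,400),interpolation=cv2.INTER_CUBIC) 
cv2.imwrite("pics/f.png",np.hstack([f(t,(170,110,290,230)),f(b,(225,90,325,190))]))
for p in(t,b):
    V=cloud(p).reshape(-1,3);m=(np.hypot(V[:,0]-.577,V[:,1]-.041)<.11)&(np.hypot(V[:,0]-.577,V[:,1]-.041)>.06)&(V[:,2]>.2)&(V[:,2]<.27)
    g=m&(V[:,2]>.24);print("grip top",g.sum(),np.median(V[g],0) if g.sum() else 0)
    g=m&(V[:,2]>.218)&(V[:,2]<.242);print("grip side",g.sum(),V[g].mean(0) if g.sum() else 0)
    for l in("grip_end","hub"):
        for r in eyes.spot_in(p,l)[:2]: print(l,r["conf"],r["pixel"],world(p,*r["pixel"]))
E
```

```text
clock: 7.07
tool_pos: [0.6379, 0.0944, 0.2463]
eef_rot: [-0.0, 1.0, -0.001, 0.005]
wrist_force: [0.3, 2.8, 21.8]
grip_width: 0.0006
grasp_force: 10.6
clock: 7.73
tool_pos: [0.5123, 0.0948, 0.3324]
eef_rot: [0.0, 1.0, -0.001, -0.001]
wrist_force: [0.7, -0.2, 0.8]
grip_width: 0.0517
grasp_force: 0.0
grip top 38 [0.634  0.1022 0.2452]
grip side 19 [0.6301 0.0993 0.2373]
hub 0.47 [222.3, 165.4] [0.6203 0.0861 0.2083]
grip top 21 [0.6313 0.0952 0.244 ]
grip side 51 [0.6318 0.0942 0.231 ]
grip_end 0.51 [294.7, 143.3] [0.6374 0.0935 0.2307]
hub 0.6 [286.8, 154.0] [0.614  0.0739 0.2052]
hub 0.38 [283.3, 236.6] [ 0.6017 -0.0819  0.023 ]
```

View pics/f.png

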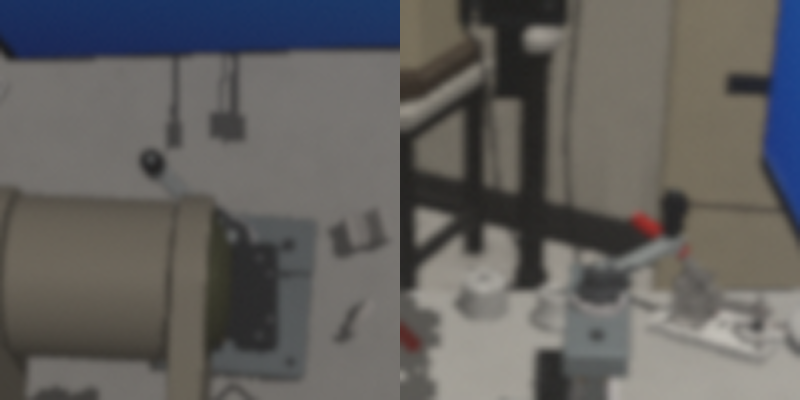

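```bash
python3 -m handwheel '[[[1,-0.1,0],0],[[2,-0.2,0],0],[[3,-0.24,0],0],[[3.9,-0.24,0.8],0],[[3.95,-0.24,1.8],0],[[3.95,-0.24,2.8],0],[[3.95,-0.24,3.6],0],[[3.95,-0.24,3.8],0]]' -0.2
python3 -m handwheel '[[[0,0,0],0],[[0,0,0],0],[[0,0,0],0],[[0,0,0],0],[[0,0,0],0],[[0,0,0],0]]' 1
python3 -c "
from h import *;o=observe();print(o['tool_pos'],o['wrist_force'],o['grip_width'],o['grasp_force'])"
```

```text
clock: 8.7
tool_pos: [0.6345, 0.1011, 0.2125]
eef_rot: [-0.0, 1.0, -0.002, -0.004]
wrist_force: [-0.2, -1.1, -0.1]
grip_width: 0.053
grasp_force: 0.0
clock: 9.2
tool_pos: [0.6356, 0.1015, 0.2189]
eef_rot: [-0.0, 1.0, -0.001, 0.001]
wrist_force: [1.4, 1.2, 2.9]
grip_width: 0.0195
grasp_force: 30.0
[0.63556766 0.10152294 0.21892227] [1.37589238 1.17769135 2.94407312] 0.019456234301762052 29.9875401654117
```

```bash
python3 - <<'E'
import numpy as np
r=84/30
P=lambda a:np.array([min(r*np.cos(np.radians(a)),2.7),-r*np.sin(np.radians(a)),0])
for a0 in(46.5,-73.5,-193.5):
    b=np.array([r*np.cos(np.radians(a0)),-r*np.sin(np.radians(a0)),0])
    print(str([[[round(float(x),2) for x in (P(a0-15*(i+1))-b)],0] for i in range(8)]).replace(" ",""))
E
```

```text
[[[0.46,0.57,0.0],0],[[0.76,1.24,0.0],0],[[0.77,1.96,0.0],0],[[0.77,2.68,0.0],0],[[0.53,3.37,0.0],0],[[0.1,3.96,0.0],0],[[-0.46,4.42,0.0],0],[[-1.13,4.72,0.0],0]]
[[[-0.72,0.11,0.0],0],[[-1.45,0.04,0.0],0],[[-2.13,-0.22,0.0],0],[[-2.72,-0.65,0.0],0],[[-3.18,-1.22,0.0],0],[[-3.48,-1.89,0.0],0],[[-3.59,-2.61,0.0],0],[[-3.52,-3.34,0.0],0]]
[[[0.26,-0.68,0.0],0],[[0.69,-1.27,0.0],0],[[1.26,-1.73,0.0],0],[[1.93,-2.03,0.0],0],[[2.65,-2.15,0.0],0],[[3.38,-2.07,0.0],0],[[4.06,-1.81,0.0],0],[[4.65,-1.38,0.0],0]]
```

```bash
python3 -m handwheel '[[[0.46,0.57,0],0],[[0.76,1.24,0],0],[[0.77,1.96,0],0],[[0.77,2.68,0],0],[[0.53,3.37,0],0],[[0.1,3.96,0],0],[[-0.46,4.42,0],0],[[-1.13,4.72,0],0]]'
```

```text
clock: 9.87
tool_pos: [0.6007, -0.0405, 0.2186]
eef_rot: [-0.001, 1.0, -0.002, 0.001]
wrist_force: [-0.5, 10.8, 3.4]
grip_width: 0.0193
grasp_force: 30.0
```

```bash
python3 -m handwheel '[[[-0.72,0.11,0],0],[[-1.45,0.04,0],0],[[-2.13,-0.22,0],0],[[-2.72,-0.65,0],0],[[-3.18,-1.22,0],0],[[-3.48,-1.89,0],0],[[-3.59,-2.61,0],0],[[-3.52,-3.34,0],0]]'
python3 -m handwheel '[[[0.26,-0.68,0],0],[[0.69,-1.27,0],0],[[1.26,-1.73,0],0],[[1.93,-2.03,0],0],[[2.65,-2.15,0],0],[[3.38,-2.07,0],0],[[4.06,-1.81,0],0],[[4.65,-1.38,0],0]]'
```

```text
clock: 10.53
tool_pos: [0.4953, 0.0605, 0.2189]
eef_rot: [0.001, 1.0, -0.002, 0.001]
wrist_force: [9.0, -4.9, -1.5]
grip_width: 0.0195
grasp_force: 30.0
clock: 11.2
tool_pos: [0.6359, 0.1017, 0.2186]
eef_rot: [0.0, 1.0, -0.001, 0.0]
wrist_force: [-7.1, -3.9, 3.2]
grip_width: 0.0193
grasp_force: 30.0
```

```bash
python3 - <<'E'
from h import *
b=eyes.snapshot("side");save(b,"g.png",(215,90,335,210),4)
o=observe();print(o["tool_pos"],o["wrist_force"],o["grasp_force"],o["clock"])
E
```

```text
[0.6385593  0.09869136 0.21827419] [2.10458728 1.79697895 9.46196305] 30.01759941248565 11.25
```

View pics/g.png

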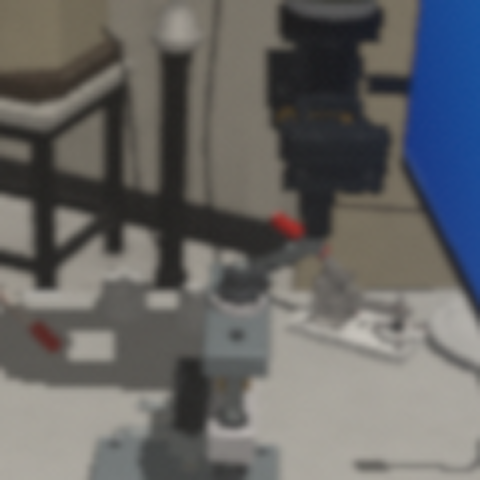

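The crank has followed a full turn, with the grip still held and the arm level. I'll do the next 120°, then approach the stop slowly.

```bash
python3 -m handwheel '[[[0.46,0.57,0],0],[[0.76,1.24,0],0],[[0.77,1.96,0],0],[[0.77,2.68,0],0],[[0.53,3.37,0],0],[[0.1,3.96,0],0],[[-0.46,4.42,0],0],[[-1.13,4.72,0],0]]'
python3 -m handwheel '[[[-0.35,0.1,0],0],[[-0.72,0.11,0],0],[[-1.1,0.1,0],0],[[-1.45,0.04,0],0],[[-1.45,0.04,0],0]]'
```

```text
clock: 11.92
tool_pos: [0.6006, -0.0405, 0.2186]
eef_rot: [-0.001, 1.0, -0.002, 0.001]
wrist_force: [-1.0, 10.9, 2.0]
grip_width: 0.0196
grasp_force: 30.0
clock: 12.33
tool_pos: [0.5563, -0.0407, 0.2188]
eef_rot: [-0.0, 1.0, -0.001, 0.001]
wrist_force: [-1.6, 3.5, 3.2]
grip_width: 0.0197
grasp_force: 30.0
```

```bash
python3 -m handwheel '[[[-0.35,-0.1,0],0],[[-0.68,-0.26,0],0],[[-1,-0.46,0],0],[[-1.27,-0.69,0],0],[[-1.52,-0.96,0],0],[[-1.73,-1.26,0],0],[[-2.03,-1.93,0],0],[[-2.03,-1.93,0],0]]'
python3 -m handwheel '[[[-0.06,-0.24,0],0],[[-0.1,-0.48,0],0],[[-0.11,-0.72,0],0],[[-0.11,-0.72,0],0]]'
```

```text
clock: 13.0
tool_pos: [0.4961, 0.0189, 0.2186]
eef_rot: [-0.0, 1.0, -0.001, 0.001]
wrist_force: [-0.7, 2.3, 5.2]
grip_width: 0.0191
grasp_force: 30.0
clock: 13.33
tool_pos: [0.4932, 0.0389, 0.2184]
eef_rot: [0.0, 1.0, -0.001, 0.0]
wrist_force: [-2.3, 2.4, 8.2]
grip_width: 0.0196
grasp_force: 30.0
```

```bash
for i in 1; do python3 -m handwheel '[[[0,-0.12,0],0],[[0.01,-0.25,0],0],[[0.01,-0.25,0],0]]'; done; python3 -c "
from h import *;o=observe();print(o['tool_pos'],o['wrist_force'])"
python3 -m handwheel '[[[0.01,-0.12,0],0],[[0.03,-0.25,0],0],[[0.03,-0.25,0],0]]'; python3 -c "
from h import *;o=observe();print(o['tool_pos'],o['wrist_force'])"
```

```text
clock: 13.58
tool_pos: [0.4934, 0.046, 0.2183]
eef_rot: [0.0, 1.0, -0.001, -0.0]
wrist_force: [-3.1, -0.3, 9.2]
grip_width: 0.0193
grasp_force: 30.0
[0.49337859 0.04595191 0.21832791] [-3.09575674 -0.25308249  9.18141277]
clock: 13.83
tool_pos: [0.4938, 0.0501, 0.2184]
eef_rot: [0.005, 1.0, -0.002, -0.001]
wrist_force: [-8.7, -19.4, 9.7]
grip_width: 0.0198
grasp_force: 30.0
[0.49384317 0.05007737 0.21835757] [ -8.66294588 -19.37742575   9.7125148 ]
```

The hard stop was reached near the expected angle: resistance jumped to about 19 N. I'll relax, open and lift off.

```bash
python3 -m handwheel '[[[0,0.12,0],0],[[0,0.12,0],0]]'
python3 -m handwheel '[[[0,0.12,0],0],[[0,0.12,0],0],[[0,0.12,0],0],[[0,0.12,0],0]]' -0.2
python3 -m handwheel '[[[0,0,-0.4],0],[[0,0,-1.2],0],[[0,0,-2.2],0],[[0,0,-3.2],0],[[-0.8,1,-4],0],[[-1.6,2,-4],0],[[-2,3.2,-4],0],[[-2,4.4,-4],0]]'
python3 -m handwheel '[[[0,1,0],0],[[0,2,0],0],[[0,2,0],0],[[0,2,0],0]]'
python3 - <<'E'
from h import *
a=eyes.snapshot("top");b=eyes.snapshot("side")
f=lambda p,c:cv2.resize(p["image"][c[1]:c[3],c[0]:c[2],::-1],(400,400),interpolation=cv2.INTER_CUBIC) 
cv2.imwrite("pics/i.png",np.hstack([f(a,(190,130,290,230)),f(b,(205,110,325,230))]))
V=cloud(b).reshape(-1,3);m=(np.hypot(V[:,0]-.493,V[:,1]-.049)<.03)&(V[:,2]>.2)&(V[:,2]<.27)
print(m.sum(),V[m].max(0),V[m].min(0));print(observe()["wrist_force"])
E
```

```text
clock: 14.0
tool_pos: [0.4937, 0.0483, 0.2183]
eef_rot: [0.001, 1.0, -0.002, -0.001]
wrist_force: [-7.3, -7.2, 9.6]
grip_width: 0.0195
grasp_force: 30.0
clock: 14.33
tool_pos: [0.4945, 0.0462, 0.2173]
eef_rot: [-0.0, 1.0, -0.002, -0.001]
wrist_force: [-0.6, -0.1, -0.5]
grip_width: 0.044
grasp_force: 0.0
clock: 15.0
tool_pos: [0.4322, -0.0861, 0.3387]
eef_rot: [0.0, 1.0, -0.001, 0.001]
wrist_force: [1.2, 0.4, 0.9]
grip_width: 0.053
grasp_force: 0.0
clock: 15.33
tool_pos: [0.4339, -0.1465, 0.3372]
eef_rot: [-0.0, 1.0, -0.003, -0.001]
wrist_force: [0.2, 1.4, -0.2]
grip_width: 0.0531
grasp_force: 0.0
137 [0.52037323 0.04996906 0.24992722] [0.48332566 0.03355133 0.20026556]
[-0.79486799 -0.83180016  0.31124946]
```

View pics/i.png

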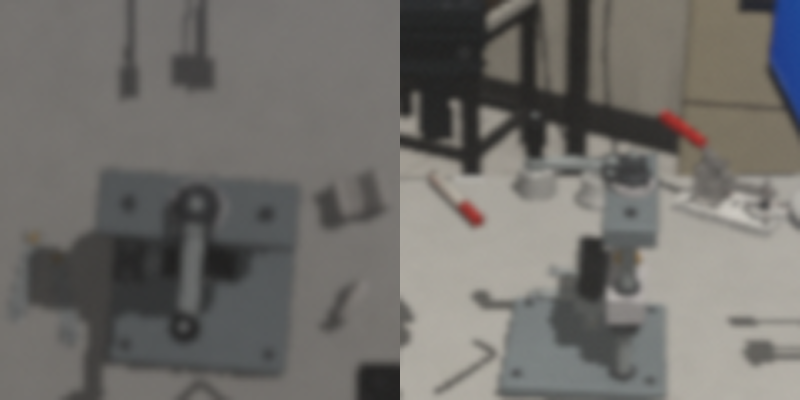

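The crank arm is level and folded out toward the robot. The grip stands upright with its end at z = 0.25, and the V-block, gauge block and hex key beside the stand look undisturbed.

```bash
python3 -c "
from h import *;print(ticket.finish_job())"
```

```text
the job is handed in; nothing more can be done
None
```

The job is handed in, with no verdict returned: the crank arm is folded out level and wound clockwise about 590° to a hard stop, which I take to be the crosshead on its collars (I couldn't read the crosshead or leaf directly), and the arm is clear with no bystander seen moved.

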